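Complete the box layer on the transfer slide and index it one hole

TASK

Lay the loose white slide box flat in the empty place on the slide's square slab, so that the four boxes make a complete pinwheel layer like the other three have begun, and let go of it. Then pull up the black knob of the lock plunger, slide the carriage with its boxes one hole along the rail, towards the spectrometer, and bring the pin fully down into that next hole. Finish while still gripping the knob and holding the pin home; do not let go, and leave the other things on the table alone.

Things in the scene. Friction and masses are not known exactly. Their poses are not given: they have to be found in the camera images.
- slab_top (a point): Centre of the upper face (black rubber, 134 mm square) of the carriage's slab (142 mm square), 38 mm above the table; z up. Its +y is the direction along the rail in which the carriage is to slide (roughly to the robot's left); +x points roughly away from the robot. Moves with the carriage. The laid boxes stand 6 mm apart round an open 56 mm square centred here.
- empty_place (a point): Centre of the empty place of the pinwheel, on the slab's upper face at (-45.5, -20.5) mm of slab_top (its robot side); same axes as slab_top, the box goes there lying along y, 6 mm from its neighbours. A finger has room beside the box in the slab's open middle if the box is held about 17 mm off its centre, towards +y. Moves with the carriage.
- carriage (a joint): Travel of the carriage along the rail (m): 0 at the start, with the pin in the first hole; 0.050 at the next hole; 0.100 at the last. Friction about 1.5 N plus 12 N per m/s; the carriage weighs 0.5 kg without boxes.
- plunger (a joint): Lift of the lock plunger (m): 0 is pin fully down (12 mm deep in a hole), above 0.012 clear of the rail, 0.018 the upper stop. A spring pulls it down with 3 N at 0, 5 N at the top. Lowered between holes the pin rests on the rail (about 0.012). Rounded tip, 0.75 mm play each way in a hole.
- knob_grip (a point): Point on the axis of the black upright round pull knob at the height to grip it: 85 mm above the table with the pin down, 11 mm above the knob's underside. Below the knob is a steel bushing (19 mm, at its foot 24 mm in diameter), then the carriage's lug, 39.5 mm above the table. It is on the rail's line, 105 mm from slab_top along its +y, and moves with carriage and plunger.
- pull_knob: The same black pull knob (27 mm diameter, 23 mm high), fixed to the plunger; origin at the centre of its underside, z up.
- next_hole (a point): Mouth of the next hole in the rail (9.5 mm wide), on the rail's upper face 20 mm above the table, 50 mm from the first hole.
- slide_rail: Aluminium rail bolted to the table, 44 wide x 310 long (along own y) x 20 mm high; origin on the table under the slab's starting centre; the rail reaches from -85 to +225 mm along y. Three holes at y = 105, 155 and 205 mm. Does not move. Left of the rail's end, beyond x = 0.45 m and y = 0.15 m, stands the fixed spectrometer, 0.24 m high with parts up to 0.35 m on it: keep clear.
- box_loose: The loose white slide box, 35 (own x) x 85 (own y) x 34 mm high, the same either way round; origin at the centre of its underside. Solid sides up to 30 mm. About 110 g. Stands flat on the table to the right of the slide.
- box_left: Laid white slide box, 35 (own x) x 85 (own y) x 34 mm high, the same either way round; origin at the centre of its underside. Solid sides up to 30 mm. About 110 g. Lies on the slab along slab_top's x, centre at (-20.5, 45.5) mm of slab_top, loose; it stays there.
- box_back: Laid white slide box, 35 (own x) x 85 (own y) x 34 mm high, the same either way round; origin at the centre of its underside. Solid sides up to 30 mm. About 110 g. Lies on the slab along slab_top's y, centre at (45.5, 20.5) mm of slab_top, loose; it stays there.
- box_right: Laid white slide box, 35 (own x) x 85 (own y) x 34 mm high, the same either way round; origin at the centre of its underside. Solid sides up to 30 mm. About 110 g. Lies on the slab along slab_top's x, centre at (20.5, -45.5) mm of slab_top, loose; it stays there.
- post_holder: Bystander: black post holder on a square base, 50 x 54 x 51 mm; origin at its underside.
- screw_tin: Bystander: round metal tin, 66 mm diameter, 27 mm high; origin at its underside.
- tape_roll: Bystander: black tape roll, 58 mm diameter, 19 mm high; origin at its underside.
- lens_tube: Bystander: black tube, 30 mm diameter, 30 mm high; origin at its underside.

How it is judged:
By the outcome, as a careful person would: the job done as asked, in the order asked, and still so for the second after the job is handed in, while the arm keeps its last pose, push and grip.
It also fails if it takes over 48 s, if anything falls off the work surface, if the arm or the gripper's body presses on something with over 40 N, if the wrist force passes 120 N, or if a joint passes its speed limit or range.

ROBOT

A 7-joint arm with a two-finger parallel gripper is mounted at the origin on a cart in front of the work surface, level with it; the furniture and walls round the work are solid. World frame = base frame: x ahead of the robot, y to its left, z up, the work surface at z = 0. Lengths are in m, angles in rad, forces in N, time in s.
With the tool pointing down it reaches from about 0.425 to 0.875 m from the base axis. Payload 4.7 kg.
Tool frame: the origin (TCP) lies midway between the tips of the shut fingers; the grasp point (between the pads) lies 19 mm behind it; z points along the fingers, x is the direction in which the jaws open and shut, and the axes are right-handed (so a half turn about z gives the same grasp; the last joint's range is limited). The gripper opens to 87 mm and grips with 3 to 60 N. Pads are 19 mm wide; open, the fingers measure 117 mm over their backs; the gripper's body (75 mm by 190 mm) begins 51 mm behind the grasp point.
Start: joints at [1.21, 0.321, -0.07, 1.45, 0.023, 1.371, -0.057], TCP at [0.238, -0.605, 0.223] pointing down, gripper open.
Joint ranges: [-2.86, 2.86], [-0.3, 2.09], [-1.38, 1.24], [0.06, 2.45], [-1.56, 4.7], [0.09, 2.05], [-2.69, 2.69]. Speed limits (rad/s): [2.57, 2.57, 3.14, 3.14, 3.14, 3.14, 3.14].

INTERFACE

Orientations are given as a rotation vector (axis times angle).
In Python, from bench import get_state, eyes, ticket gives the robot as it stands.
- The arm moves only by the tool carry_out, never from a script. Its argument "motion" is a list of rows, each a list of 2 entries, a list of its own where there are three numbers: the shift along the world's x, y, z in m, then the turn about the world's z in rad. A call has 1 to 20 rows; each row is the pose to reach, as a shift and turn from the pose commanded when the call began; what a row does not reach only later rows make up. A row lasts 1/10 s, in which the tool goes at most 50 mm and 8.59 degrees, less where a joint would pass 70% of its speed; a pose out of reach is approached as far as the arm can. A call with a gripper value outside its range is refused whole. "grip" is the gripper command: -1 is fully open, 1 is shut, values between are in proportion, set as the call begins (left out, the last holds). The fingers move at their own pace and stop on an object; "squeeze" is the grip in N (left out, the last holds). Time passes only in rows, so rows that repeat a pose let the fingers close. It gives the time, the measured TCP pose, the force and the opening at its end, in the units of the state.
- get_state(): the state, without advancing time (a new reading comes with each control period).
- eyes.get_image(name): name is "scene" or "top" or "wrist"; returns a dict with "pixels" (400x640x3 uint8, blue, green, red), "mtx" (3x3 intrinsics, pixels), "extrinsics" (4x4, takes a point from camera to world coordinates). Camera axes: x right, y down, z forward; pixel columns grow to the right and rows downward; lengths in m; the calibration is good to about 2 mm. The wrist camera is an equidistant fisheye: a pixel r from the principal point sees the ray r / f radians off the axis. A picture is of the moment at which its call begins. There is no depth.
- ticket.close_job(): hands the job in, once; it reports no verdict.
The state is a dict: "time": time; "joint_positions": joint angles; "qd": joint speeds; "joint_torque": joint torques, N m; "position": TCP position; "tool_rot": TCP orientation; "ft_force": force on the tool from outside, world axes, zero at the start; "torque": the same for the moment, N m; "grip_width": opening from 0.0 (shut) to 1.0 (fully open).
Only numpy, scipy, OpenCV 4.12 (cv2) and the standard library are available. Lean on these libraries where they do the work, as an engineer would, in place of code of your own. Each camera call takes 0.05 s, during which the arm holds its last target. There are 200 camera calls.

## Working session

There is one attempt and no reset: what is moved stays moved. The work goes in short steps, Python scripts to look and compute and a tool call to move; the robot and the scene stay as the last step left them, time stands still between calls to the robot, and variables do not carry over. Pictures are saved under pics/ and viewed, about 8 in all and at most 12, crops included, and the job is handed in when it is done.

Besides the shell and the picture viewer there is one more tool, called after "Request:" as name(argument=value, ...), one argument or row to a line, values as JSON. carry_out: Moves the arm, as the interface text tells. Its arguments: {"type":"object","properties":{"motion":{"type":"array","items":{"type":"array"}},"grip":{"type":"number"},"squeeze":{"type":"number"}},"required":["motion"]}

```bash
mkdir -p pics
python3 - <<'E'
from bench import get_state, eyes
import cv2, numpy as np
s=get_state(); print(s)
ims=[]
for n in ("top","scene"):
    d=eyes.get_image(n); cv2.imwrite(f"pics/{n}0.png",d["pixels"]); print(n,d["mtx"],d["extrinsics"])
E
```

```text
{'time': 0.0, 'joint_positions': array([ 1.21011204,  0.32183559, -0.07010548,  1.45167311,  0.0225851 ,
        1.3707901 , -0.05689389]), 'qd': array([-1.03466765e-03,  6.36037637e-04, -7.68897462e-05, -2.00118267e-03,
       -1.34042563e-03, -3.48225725e-04,  4.95814629e-04]), 'joint_torque': array([ 5.74469232e-04, -4.91284740e+01, -4.03621383e-01, -3.12527883e+01,
       -6.39656698e-02,  4.37753170e-02,  1.75606178e-04]), 'position': array([ 0.23771502, -0.60437882,  0.22145444]), 'tool_rot': array([-2.59560681e+00,  1.76806115e+00,  2.55615722e-03]), 'ft_force': array([-0.63278816,  0.09416717,  0.2615443 ]), 'torque': array([0.01454456, 0.0433003 , 0.0201317 ]), 'grip_width': 1.0021875310492483}
top [[458.59424675   0.         311.14573618]
 [  0.         458.59424675 211.83878898]
 [  0.           0.           1.        ]] [[ 0.00615671 -0.98746923  0.15769153  0.23382276]
 [-0.99997714 -0.00652025 -0.00178814 -0.05752551]
 [ 0.00279393 -0.15767692 -0.9874868   1.57503846]
 [ 0.          0.          0.          1.        ]]
scene [[455.36326668   0.         312.62763222]
 [  0.         455.36326668 198.49113238]
 [  0.           0.           1.        ]] [[-0.55875448 -0.5091067   0.6546784  -0.47299844]
 [-0.82924382  0.33138382 -0.45004383  0.59346948]
 [ 0.0121705  -0.79435202 -0.60733578  0.97804884]
 [ 0.          0.          0.          1.        ]]
```

View pics/top0.png

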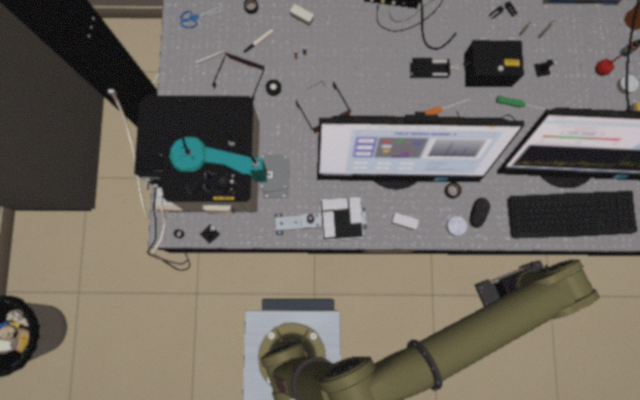

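View pics/scene0.png

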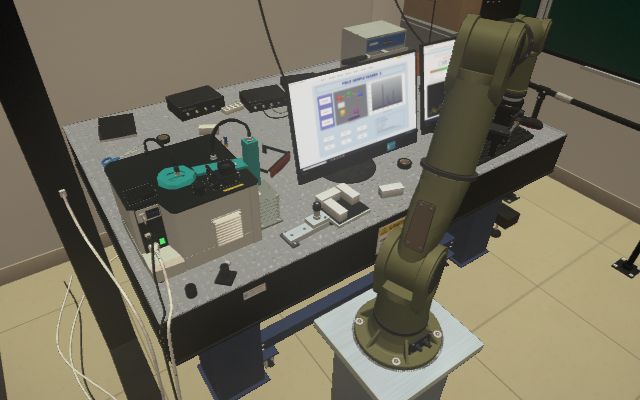

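The top view shows the slab at about (343,217), the loose box at (406,220), the knob at (310,218), the tin at (457,226) and the monitors behind. Next I'll zoom in to measure.

```bash
cat > h.py <<'E'
import numpy as np, cv2
from bench import get_state, eyes
def px2w(d,uv,z):
    K,E=d["mtx"],d["extrinsics"]; uv=np.atleast_2d(uv).astype(float)
    r=np.c_[(uv[:,0]-K[0,2])/K[0,0],(uv[:,1]-K[1,2])/K[1,1]]
    return ray(E,np.c_[r,np.ones(len(r))],z)
def ray(E,r,z):
    w=r@E[:3,:3].T; o=E[:3,3]; return o+w*((z-o[2])/w[:,2])[:,None]
def wrist2w(d,uv,z):
    K,E=d["mtx"],d["extrinsics"]; uv=np.atleast_2d(uv).astype(float)
    p=np.c_[(uv[:,0]-K[0,2])/K[0,0],(uv[:,1]-K[1,2])/K[1,1]]; t=np.linalg.norm(p,axis=1)[:,None]
    return ray(E,np.c_[p/np.maximum(t,1e-9)*np.sin(t),np.cos(t)],z)
def w2wrist(d,P):
    K,E=d["mtx"],d["extrinsics"]; c=(np.atleast_2d(P)-E[:3,3])@E[:3,:3]
    rho=np.linalg.norm(c[:,:2],axis=1); t=np.arctan2(rho,c[:,2]); p=c[:,:2]/rho[:,None]*t[:,None]
    return np.c_[p[:,0]*K[0,0]+K[0,2],p[:,1]*K[1,1]+K[1,2]]
E
python3 - <<'E'
from h import *
d=eyes.get_image("top"); im=d["pixels"]
c=cv2.resize(im[170:250,265:475],None,fx=3.8,fy=3.8,interpolation=cv2.INTER_CUBIC); cv2.imwrite("pics/c1.png",c)
m=(im.min(2)>185).astype(np.uint8); n,l,s,ce=cv2.connectedComponentsWithStats(m[195:245,270:475])
for i in range(1,n):
    if s[i,4]>20:
        pts=np.argwhere(l==i)[:,::-1].astype(np.float32); r=cv2.minAreaRect(pts); print(s[i],ce[i]+[270,195],r, px2w(d,ce[i]+[270,195],.034)[0])
E
```

```text
[ 54   5  22   8 111] [333.30630631 203.99099099] ((64.44691467285156, 8.70353889465332), (6.784938335418701, 21.286083221435547), 86.18592071533203) [ 0.50753133 -0.13577566  0.034     ]
[ 82   4   9  22 129] [355.65116279 210.56589147] ((86.0, 14.5), (21.0, 8.0), 90.0) [ 0.48530107 -0.21184414  0.034     ]
[ 55  19   8  21 106] [328.63207547 224.79245283] ((58.25862121582031, 29.103450775146484), (20.180051803588867, 6.80972957611084), 85.2363510131836) [ 0.43585963 -0.11983265  0.034     ]
[125  20  21  12  93] [403.6344086 220.1827957] ((135.20001220703125, 25.400001525878906), (20.87103271484375, 6.324555397033691), 18.434947967529297) [ 0.45329785 -0.37448687  0.034     ]
```

View pics/c1.png

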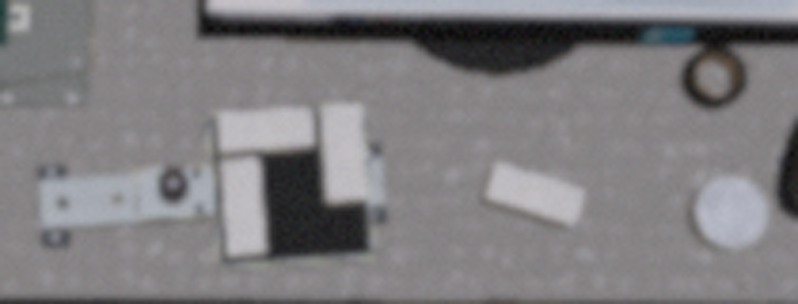

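The zoom shows box_left around (328,224), box_back (333,204), box_right (356,210). The loose box is centred near (406,221), turned about -16.5°, and the knob is at (310,218). That puts slab_top at about (0.460,-0.166) with +3.8° yaw, and the loose box at about (0.450,-0.382). I'll go above the loose box.

Request:
carry_out(
  motion=[
    [[0.022, 0.024, -0.006], 0.09],
    [[0.044, 0.048, -0.012], 0.18],
    [[0.066, 0.072, -0.018], 0.27],
    [[0.088, 0.096, -0.024], 0.36],
    [[0.11, 0.12, -0.03], 0.45],
    [[0.132, 0.144, -0.036], 0.54],
    [[0.154, 0.168, -0.042], 0.63],
    [[0.176, 0.192, -0.048], 0.72],
    [[0.198, 0.216, -0.054], 0.81],
    [[0.217, 0.238, -0.06], 0.91],
    [[0.217, 0.238, -0.06], 0.91],
    [[0.217, 0.238, -0.06], 0.91],
    [[0.217, 0.238, -0.06], 0.91],
  ],
  grip=-1,
  squeeze=25,
)

```text
time: 1.45
position: [0.4544, -0.3678, 0.1625]
tool_rot: [3.109, -0.449, -0.001]
ft_force: [-0.8, 1.0, -0.2]
grip_width: 1.001
```

Run:
```python
from h import *
s=get_state(); print(s["time"],s["position"],s["tool_rot"],s["ft_force"])
d=eyes.get_image("wrist"); print(d["mtx"],d["extrinsics"].round(4)); cv2.imwrite("pics/w1.png",d["pixels"])
im=d["pixels"]; m=(im.min(2)>150).astype(np.uint8); n,l,st,ce=cv2.connectedComponentsWithStats(m)
for i in range(1,n):
    if st[i,4]>300: print(st[i],ce[i],wrist2w(d,ce[i],.034)[0])
```

```text
1.45 [ 0.45437932 -0.36783531  0.16253565] [ 3.10851035e+00 -4.49478629e-01 -5.52598976e-04] [-0.7865122   1.04646411 -0.24942066]
[[309.70691629   0.         316.13955835]
 [  0.         309.70691629 201.76469848]
 [  0.           0.           1.        ]] [[ 9.590e-01 -2.735e-01 -7.460e-02  4.745e-01]
 [-2.835e-01 -9.255e-01 -2.511e-01 -2.981e-01]
 [-4.000e-04  2.619e-01 -9.651e-01  3.246e-01]
 [ 0.000e+00  0.000e+00  0.000e+00  1.000e+00]]
[   0    0   58  156 4071] [30.79243429 82.05674282] [ 0.14176926 -0.11374448  0.034     ]
[    0     0   465   270 70093] [264.46210035 149.38684319] [ 0.41966142 -0.31055439  0.034     ]
[  463     0   177   400 40059] [571.18664969 138.12938416] [ 0.77054293 -0.38463927  0.034     ]
[266  51  47  29 688] [289.2005814   64.85174419] [ 0.46531261 -0.24082853  0.034     ]
[   0  131  103   75 3266] [ 40.82333129 160.15156154] [ 0.12603439 -0.21914804  0.034     ]
[ 209  286  202   37 5150] [305.54058252 301.50912621] [ 0.40828166 -0.48018141  0.034     ]
```

View pics/w1.png

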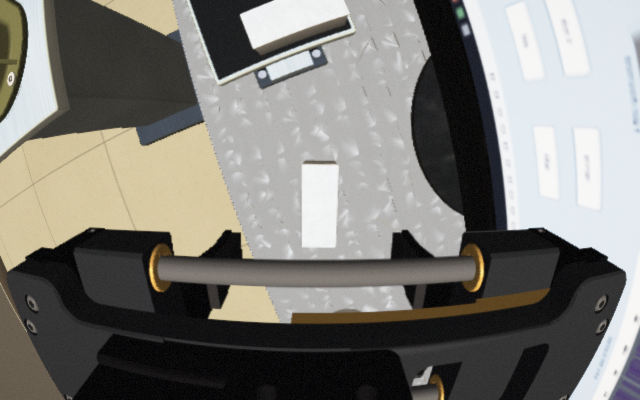

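The wrist view shows the loose box with top corners near (303,164), (338,165), (336,248) and (302,247), between the fingers at about (230,265) and (405,265). The slab's right part is at (300,40).

Run:
```python
from h import *
d=eyes.get_image("wrist"); g=cv2.cvtColor(d["pixels"],cv2.COLOR_BGR2GRAY)
m=((d["pixels"].min(2)>215)).astype(np.uint8); m[:155]=0;m[252:]=0;m[:,:290]=0;m[:,350:]=0
m=cv2.morphologyEx(m,cv2.MORPH_OPEN,np.ones((5,5)))
n,l,st,ce=cv2.connectedComponentsWithStats(m); i=1+st[1:,4].argmax(); print(st[i],ce[i])
cs=max(cv2.findContours((l==i).astype(np.uint8),cv2.RETR_EXTERNAL,cv2.CHAIN_APPROX_NONE)[0],key=len)[:,0]
w=wrist2w(d,cs,.034)[:,:2]; r=cv2.minAreaRect((w*1000).astype(np.float32)); print(r); print(cv2.boxPoints(r))
c=np.array(r[0]); s=get_state(); print(s["position"])
R=cv2.Rodrigues(s["tool_rot"])[0]; print("jaw deg",np.degrees(np.arctan2(R[1,0],R[0,0])))
```

```text
[ 302  164   37   84 2913] [319.08685204 204.69893581]
((453.3872985839844, -380.1827392578125), (84.94225311279297, 34.31178283691406), 72.77887725830078)
[[ 424.4265  -415.6707 ]
 [ 457.20007 -425.829  ]
 [ 482.34808 -344.6948 ]
 [ 449.57452 -334.53647]]
[ 0.45416792 -0.3681819   0.16269707]
jaw deg -16.513185885331005
```

Request:
carry_out(
  motion=[
    [[0.002, 0.002, -0.02], -0.006],
    [[0.004, 0.004, -0.05], -0.012],
    [[0.004, 0.004, -0.08], -0.012],
    [[0.004, 0.004, -0.11], -0.012],
    [[0.004, 0.004, -0.135], -0.012],
    [[0.004, 0.004, -0.15], -0.012],
    [[0.004, 0.004, -0.157], -0.012],
    [[0.004, 0.004, -0.157], -0.012],
    [[0.004, 0.004, -0.157], -0.012],
  ],
)

```text
time: 2.45
position: [0.4597, -0.3636, 0.0067]
tool_rot: [3.106, -0.467, 0.003]
ft_force: [0.0, 0.2, 0.4]
grip_width: 1.001
```

Request:
carry_out(
  motion=[
    [[0, 0, 0], 0],
    [[0, 0, 0], 0],
    [[0, 0, 0], 0],
    [[0, 0, 0], 0],
    [[0, 0, 0], 0],
    [[0, 0, 0], 0],
    [[0, 0, 0], 0],
    [[0, 0, 0], 0],
    [[0, 0, 0], 0],
    [[0, 0, 0], 0],
  ],
  grip=1,
  squeeze=25,
)

```text
time: 3.45
position: [0.4589, -0.3629, 0.0055]
tool_rot: [-3.107, 0.466, -0.0]
ft_force: [0.2, -0.0, -1.0]
grip_width: 0.387
```

Request:
carry_out(
  motion=[
    [[0, 0, 0.015], 0],
    [[0, 0, 0.045], 0],
    [[0, 0, 0.08], 0],
    [[-0.003, 0.018, 0.115], 0.03],
    [[-0.007, 0.04, 0.145], 0.08],
    [[-0.012, 0.065, 0.165], 0.13],
    [[-0.018, 0.095, 0.175], 0.19],
    [[-0.024, 0.125, 0.175], 0.25],
    [[-0.03, 0.155, 0.175], 0.31],
    [[-0.034, 0.178, 0.175], 0.36],
    [[-0.034, 0.178, 0.175], 0.36],
    [[-0.034, 0.178, 0.175], 0.36],
    [[-0.034, 0.178, 0.175], 0.36],
  ],
)

```text
time: 4.75
position: [0.425, -0.1859, 0.1811]
tool_rot: [3.139, 0.095, 0.001]
ft_force: [-0.2, -0.3, -1.6]
grip_width: 0.389
```

Run:
```python
from h import *
s=get_state(); print(s["time"],s["position"],s["tool_rot"],s["ft_force"],s["grip_width"])
R=cv2.Rodrigues(s["tool_rot"])[0]; print("jaw deg",np.degrees(np.arctan2(R[1,0],R[0,0])))
d=eyes.get_image("wrist"); print(d["extrinsics"].round(4)); cv2.imwrite("pics/w2.png",d["pixels"])
```

```text
4.75 [ 0.42496589 -0.18593796  0.18106647] [3.13938692e+00 9.48963188e-02 9.19201979e-04] [-0.2326901  -0.25965216 -1.56334375] 0.38901433810829056
jaw deg 3.462792925481596
[[ 9.982e-01  5.780e-02  1.640e-02  4.204e-01]
 [ 6.010e-02 -9.634e-01 -2.614e-01 -1.134e-01]
 [ 6.000e-04  2.619e-01 -9.651e-01  3.431e-01]
 [ 0.000e+00  0.000e+00  0.000e+00  1.000e+00]]
```

View pics/w2.png

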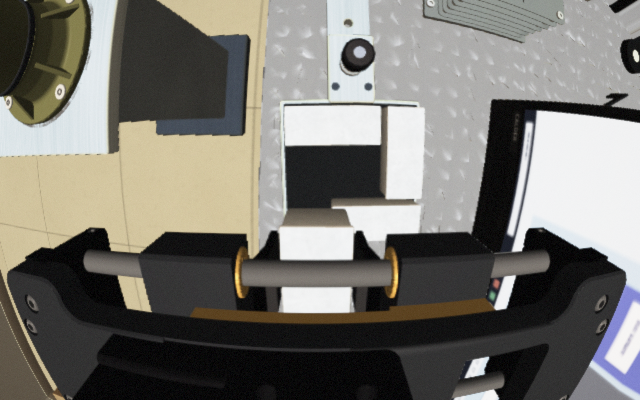

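The knob top is at (358,53), box_left's top spans (285-380,106-145), box_back's (384-422,108-200) and box_right's right of (333,203). The held box's end face is at (280-353,208-226). I'll zoom in to fit these.

Run:
```python
import cv2
im=cv2.imread("pics/w2.png")[90:240,270:440]; cv2.imwrite("pics/w2c.png",cv2.resize(im,None,fx=4,fy=4,interpolation=cv2.INTER_CUBIC))
```

```text
(no output)
```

View pics/w2c.png

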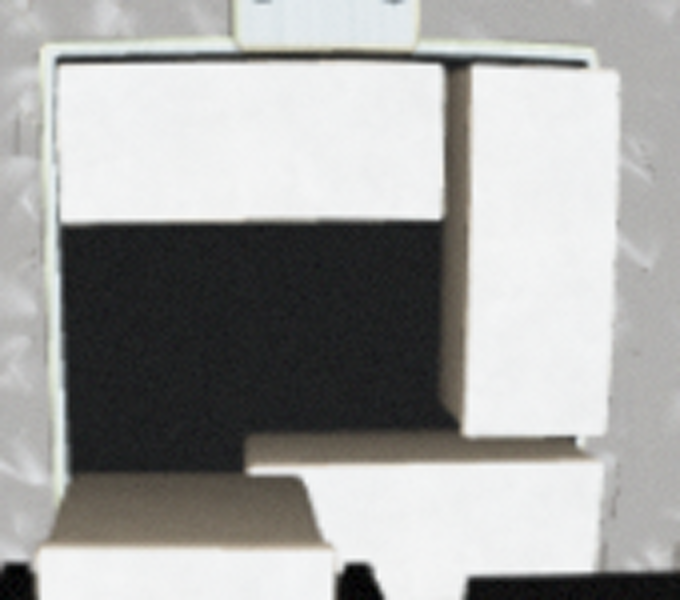

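Run:
```python
from h import *
from scipy.optimize import least_squares
d=eyes.get_image("wrist")
o=np.array([60,64,443,64,443,219,62,221,470,66,619,69,607,435,464,437,248,474,603,461,42,47,597,47,248,434]).reshape(-1,2)/4+[270,90]-.375
L=np.array([-63,63,72,22,63,72,22,28,72,-63,28,72,28,63,72,63,63,72,63,-22,72,28,-22,72,-22,-28,72,63,-28,72,-71,71,38,71,71,38,-22,-28,38]).reshape(-1,3)/1e3
def W(p,L):
    c,s=np.cos(p[2]),np.sin(p[2]); return np.c_[p[0]+c*L[:,0]-s*L[:,1],p[1]+s*L[:,0]+c*L[:,1],L[:,2]]
r=least_squares(lambda p:(w2wrist(d,W(p,L))-o).ravel(),[.46,-.166,.066],loss="soft_l1")
print("slab",r.x,np.degrees(r.x[2])); print((w2wrist(d,W(r.x,L))-o).round(1).tolist())
# held box +y end: q=(x,y of the end-face centre at the top, yaw, z of bottom)
h=np.array([40,547,333,547,68,477,303,477]).reshape(-1,2)/4+[270,90]-.375
HL=np.array([-17.5,0,34,17.5,0,34,-17.5,0,0,17.5,0,0]).reshape(-1,3)/1e3
f=lambda q:(w2wrist(d,W(q,HL)+[0,0,q[3]])-h).ravel()
q=least_squares(f,[.425,-.14,.06,.175]); print("held end",q.x,f(q.x).round(1))
a=q.x[2]; c=q.x[:2]-.0425*np.array([-np.sin(a),np.cos(a)]); print("held centre",c,np.degrees(a))
e=W(r.x,np.array([[-.0455,-.0205,.038]]))[0]; print("empty",e,"shift",e[:2]-c,"turn",r.x[2]-a)
print("knob",W(r.x,np.array([[0,.105,.085]])), get_state()["position"])
```

```text
slab [ 0.45910556 -0.16096609  0.07903617] 4.528438747089528
[[-1.4, 0.7], [0.4, -0.1], [0.3, 0.5], [-0.7, 1.3], [0.3, -0.4], [0.3, 0.4], [0.1, 0.4], [0.2, 0.5], [0.2, -1.4], [0.7, 0.0], [-1.6, -1.3], [1.9, -0.6], [-1.5, -0.6]]
held end [ 0.42349487 -0.1645639   0.05973537  0.16772312] [ 0.6  0.9 -0.8  0.9 -0.1 -1.1  0.4 -1.1]
held centre [ 0.42603211 -0.2069881 ] 3.4225846590409637
empty [ 0.41536615 -0.1849945   0.038     ] shift [-0.01066596  0.0219936 ] turn 0.019300794883086732
knob [[ 0.4508154  -0.05629387  0.085     ]] [ 0.42492225 -0.18589984  0.18069746]
```

Request:
carry_out(
  motion=[
    [[-0.003, 0.006, -0.015], 0.006],
    [[-0.006, 0.012, -0.035], 0.012],
    [[-0.01, 0.02, -0.055], 0.019],
    [[-0.01, 0.02, -0.075], 0.019],
    [[-0.01, 0.02, -0.087], 0.019],
    [[-0.01, 0.02, -0.087], 0.019],
    [[-0.01, 0.02, -0.087], 0.019],
    [[-0.01, 0.02, -0.087], 0.019],
  ],
)

```text
time: 5.65
position: [0.4158, -0.1654, 0.0946]
tool_rot: [3.138, 0.127, 0.003]
ft_force: [0.5, 0.3, -1.9]
grip_width: 0.393
```

Run:
```python
from h import *
s=get_state(); print(s["time"],s["position"],s["tool_rot"],s["ft_force"],s["grip_width"])
d=eyes.get_image("wrist"); im=d["pixels"]; cv2.imwrite("pics/w3.png",im)
cv2.imwrite("pics/w3c.png",cv2.resize(im[50:250,240:460],None,fx=3,fy=3,interpolation=cv2.INTER_CUBIC))
```

```text
5.65 [ 0.41584158 -0.16543527  0.0945758 ] [3.13827948e+00 1.26508535e-01 2.60233829e-03] [ 0.45791537  0.28761069 -1.90993606] 0.3927297614188082
```

View pics/w3c.png

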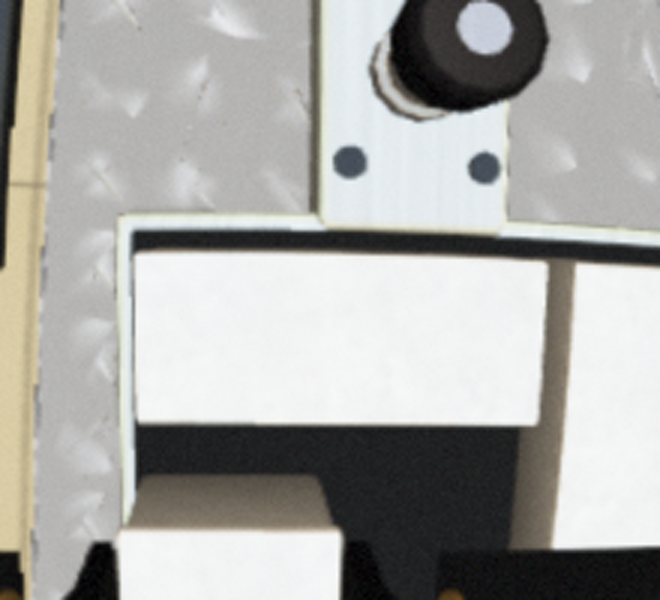

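The crop shows box_left's top corners (135,253), (547,262), (541,425) and (137,424). The held box's end has its bottom edge at (140-322,477) and top edge at (118-342,530). The knob top is at (485,27).

Run:
```python
from h import *
from scipy.optimize import least_squares
d=eyes.get_image("wrist"); z0=.0946-.0055
P=lambda a:np.array(a).reshape(-1,2)/3+[240,50]-.33
o=P([135,253,547,262,541,425,137,424,577,263,119,215])
L=np.array([-63,63,72,22,63,72,22,28,72,-63,28,72,28,63,72,-71,71,38]).reshape(-1,3)/1e3
def W(p,L):
    c,s=np.cos(p[2]),np.sin(p[2]); return np.c_[p[0]+c*L[:,0]-s*L[:,1],p[1]+s*L[:,0]+c*L[:,1],L[:,2]]
f=lambda p:(w2wrist(d,W(p,L))-o).ravel()
r=least_squares(f,[.46,-.166,.066],loss="soft_l1"); print("slab",r.x,np.degrees(r.x[2]),f(r.x).reshape(-1,2).round(1).tolist())
w=wrist2w(d,o[:4],.072); print("left box: sides",np.linalg.norm(np.diff(w,axis=0),axis=1),"centre",w.mean(0)[:2],"yaws",[np.degrees(np.arctan2(*(b-a)[1::-1])) for a,b in ((w[0],w[1]),(w[3],w[2]))])
h=P([140,477,322,477,118,529,342,531])
print("held bottom",wrist2w(d,h[:2],z0),"\ntop",wrist2w(d,h[2:],z0+.034))
inv=lambda p,w:(w[:,:2]-p[:2])@np.array([[np.cos(p[2]),-np.sin(p[2])],[np.sin(p[2]),np.cos(p[2])]])
print("held in slab frame (want x -63..-28, y +22):",inv(r.x,wrist2w(d,h[:2],z0)),inv(r.x,wrist2w(d,h[2:],z0+.034)))
s=get_state(); print("TCP in slab frame (want -45.5,-3.5)",inv(r.x,s["position"][None]))
R=cv2.Rodrigues(s["tool_rot"])[0]; print("jaw deg",np.degrees(np.arctan2(R[1,0],R[0,0])))
k=P([485,27]);print("knob",wrist2w(d,k,.097))
```

```text
slab [ 0.45955195 -0.16075336  0.07895633] 4.523864668138277 [[-0.2, 0.1], [1.4, -0.2], [-0.0, 0.5], [0.1, 0.3], [0.2, -0.1], [-1.5, -0.6]]
left box: sides [0.0839532  0.03450168 0.08503625] centre [ 0.43532201 -0.11693019] yaws [np.float64(4.348597992073423), np.float64(4.5961574733046655)]
held bottom [[ 0.3970113  -0.1436751   0.0891    ]
 [ 0.43123131 -0.14093902  0.0891    ]] 
top [[ 0.39660522 -0.14196435  0.1231    ]
 [ 0.43086023 -0.13955679  0.1231    ]]
held in slab frame (want x -63..-28, y +22): [[-0.06099877  0.02195791]
 [-0.02666957  0.02198638]] [[-0.06126865  0.02369536]
 [-0.02693047  0.02339357]]
TCP in slab frame (want -45.5,-3.5) [[-0.04408277 -0.00108732]]
jaw deg 4.625859603033125
knob [[ 0.45129646 -0.05573474  0.097     ]]
```

Request:
carry_out(
  motion=[
    [[-0.0015, -0.001, -0.005], 0],
    [[-0.0015, -0.001, -0.015], 0],
    [[-0.0015, -0.001, -0.025], 0],
    [[-0.0015, -0.001, -0.035], 0],
    [[-0.0015, -0.001, -0.042], 0],
    [[-0.0015, -0.001, -0.046], 0],
    [[-0.0015, -0.001, -0.048], 0],
    [[-0.0015, -0.001, -0.0495], 0],
    [[-0.0015, -0.001, -0.0495], 0],
    [[-0.0015, -0.001, -0.0495], 0],
  ],
)

```text
time: 6.75
position: [0.4137, -0.166, 0.0443]
tool_rot: [3.139, 0.127, 0.001]
ft_force: [0.5, -0.1, -1.4]
grip_width: 0.388
```

Request:
carry_out(
  motion=[
    [[0, 0, -0.0005], 0],
    [[0, 0, -0.001], 0],
    [[0, 0, -0.0015], 0],
    [[0, 0, -0.0015], 0],
    [[0, 0, -0.0015], 0],
  ],
)

```text
time: 7.25
position: [0.4137, -0.166, 0.0434]
tool_rot: [3.138, 0.127, 0.0]
ft_force: [-2.2, 1.5, 6.4]
grip_width: 0.39
```

Request:
carry_out(
  motion=[
    [[0, 0, -0.001], 0],
    [[0, 0, -0.001], 0],
    [[0, 0, -0.001], 0],
    [[0, 0, -0.001], 0],
    [[0, 0, -0.001], 0],
    [[0, 0, -0.001], 0],
  ],
  grip=-0.26,
)

```text
time: 7.85
position: [0.4134, -0.1659, 0.0415]
tool_rot: [3.139, 0.127, 0.0]
ft_force: [0.4, -0.7, 0.7]
grip_width: 0.626
```

Request:
carry_out(
  motion=[
    [[0, 0, 0.01], 0],
    [[0, 0, 0.03], 0],
    [[0, 0, 0.06], 0],
    [[0, 0, 0.095], 0],
    [[0.005, 0.005, 0.125], 0],
    [[0.015, 0.02, 0.14], 0],
    [[0.025, 0.04, 0.14], 0],
    [[0.034, 0.055, 0.14], 0],
    [[0.034, 0.055, 0.14], 0],
    [[0.034, 0.055, 0.14], 0],
    [[0.034, 0.055, 0.14], 0],
  ],
)

```text
time: 8.95
position: [0.4468, -0.1121, 0.1816]
tool_rot: [3.139, 0.125, -0.001]
ft_force: [-0.5, -0.8, -0.9]
grip_width: 0.629
```

Run:
```python
from h import *
s=get_state(); print(s["time"],s["position"],s["tool_rot"],s["ft_force"],s["grip_width"])
d=eyes.get_image("wrist"); im=d["pixels"]; cv2.imwrite("pics/w4.png",im)
t=eyes.get_image("top")["pixels"]
cv2.imwrite("pics/t4.png",t)
```

```text
8.95 [ 0.44679871 -0.11206071  0.18157   ] [ 3.13869255e+00  1.24809482e-01 -7.50081564e-04] [-0.54272472 -0.77264382 -0.8774899 ] 0.628976689897786
```

View pics/w4.png

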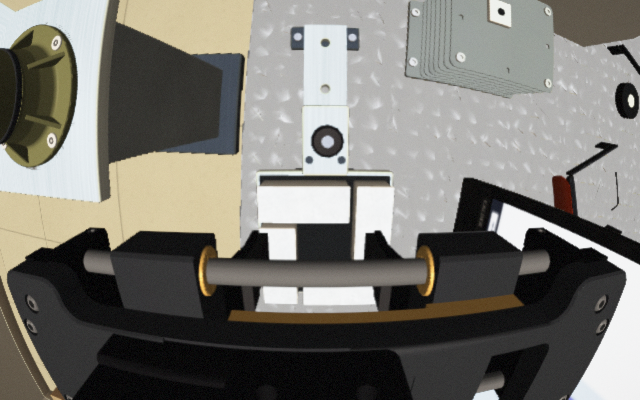

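The wrist view shows the box laid at (280,255) to complete the pinwheel round the dark middle. The knob is at (327,141) and the rail holes are at (325,88) and (325,43). Next I'll work out the knob target and check the laid box.

Run:
```python
from h import *
d=eyes.get_image("wrist"); im=d["pixels"]
print("knob",wrist2w(d,[327,141],.097),"holes",wrist2w(d,[[325,88],[325,43]],.02)); print(get_state()["position"])
print("pred knob px",w2wrist(d,[.4513,-.0561,.097]))
cv2.imwrite("pics/w4c.png",cv2.resize(im[110:320,240:420],None,fx=2.8,fy=2.8,interpolation=cv2.INTER_CUBIC))
```

```text
knob [[ 0.4509128  -0.05568036  0.097     ]] holes [[ 0.44740673 -0.00551458  0.02      ]
 [ 0.44361185  0.04294247  0.02      ]]
[ 0.44697227 -0.1118132   0.18149244]
pred knob px [[327.44174527 141.56290251]]
```

View pics/w4c.png

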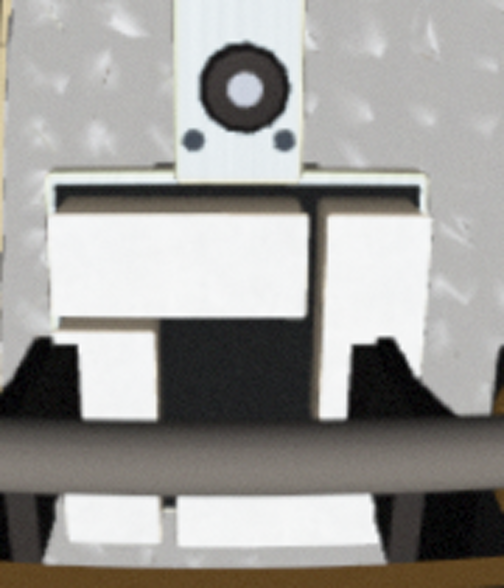

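The crop shows the loose box lying square and flush with its neighbours, with even dark gaps and nothing disturbed. The knob comes out at (0.451,-0.056), and both estimates agree. I'll go to the knob and grip it.

Request:
carry_out(
  motion=[
    [[0.001, 0.015, 0], 0],
    [[0.002, 0.035, 0], 0],
    [[0.004, 0.05, -0.005], 0],
    [[0.0042, 0.056, -0.02], 0],
    [[0.0042, 0.056, -0.045], 0],
    [[0.0042, 0.056, -0.075], 0],
    [[0.0042, 0.056, -0.1], 0],
    [[0.0042, 0.056, -0.112], 0],
    [[0.0042, 0.056, -0.1145], 0],
    [[0.0042, 0.056, -0.1145], 0],
    [[0.0042, 0.056, -0.1145], 0],
  ],
)

```text
time: 10.2
position: [0.4527, -0.0549, 0.0683]
tool_rot: [3.138, 0.127, 0.003]
ft_force: [-0.3, -0.0, -0.3]
grip_width: 0.628
```

Request:
carry_out(
  motion=[
    [[0, 0, 0], 0],
    [[0, 0, 0], 0],
    [[0, 0, 0], 0],
    [[0, 0, 0], 0],
    [[0, 0, 0], 0],
    [[0, 0, 0], 0],
    [[0, 0, 0], 0],
  ],
  grip=1,
  squeeze=40,
)

```text
time: 10.9
position: [0.4511, -0.055, 0.0672]
tool_rot: [3.139, 0.127, -0.002]
ft_force: [-2.7, -0.1, 5.3]
grip_width: 0.297
```

Request:
carry_out(
  motion=[
    [[0, 0, 0.003], 0],
    [[0, 0, 0.006], 0],
    [[0, 0, 0.009], 0],
    [[0, 0, 0.012], 0],
    [[0, 0, 0.015], 0],
    [[0, 0, 0.0155], 0],
    [[0, 0, 0.0155], 0],
    [[0, 0, 0.0155], 0],
  ],
)

```text
time: 11.7
position: [0.4511, -0.055, 0.0823]
tool_rot: [3.139, 0.127, -0.001]
ft_force: [-2.3, -1.3, -5.4]
grip_width: 0.294
```

Request:
carry_out(
  motion=[
    [[-0.0002, 0.002, 0], 0],
    [[-0.0005, 0.006, 0], 0],
    [[-0.0009, 0.011, 0], 0],
    [[-0.0013, 0.017, 0], 0],
    [[-0.0018, 0.023, 0], 0],
    [[-0.0023, 0.029, 0], 0],
    [[-0.0027, 0.035, 0], 0],
    [[-0.0032, 0.041, 0], 0],
    [[-0.0036, 0.046, 0], 0],
    [[-0.0038, 0.0488, 0], 0],
    [[-0.0039, 0.0498, 0], 0],
    [[-0.0039, 0.0498, 0], 0],
    [[-0.0039, 0.0498, 0], 0],
    [[-0.0039, 0.0498, 0], 0],
  ],
)

```text
time: 13.1
position: [0.4473, -0.0042, 0.0824]
tool_rot: [-3.138, -0.128, 0.001]
ft_force: [-4.8, -0.6, -5.2]
grip_width: 0.295
```

Request:
carry_out(
  motion=[
    [[-0.0003, 0, -0.002], 0],
    [[-0.0003, 0, -0.004], 0],
    [[-0.0003, 0, -0.006], 0],
    [[-0.0003, 0, -0.008], 0],
    [[-0.0003, 0, -0.008], 0],
    [[-0.0003, 0, -0.008], 0],
  ],
)

```text
time: 13.7
position: [0.4473, -0.0045, 0.0745]
tool_rot: [-3.138, -0.128, 0.001]
ft_force: [-5.0, 1.1, -4.2]
grip_width: 0.298
```

The pull on the knob is still 4.2 N downwards at about 7 mm lift, so the pin has entered the hole. I'll carry on down.

Request:
carry_out(
  motion=[
    [[-0.0003, 0, -0.002], 0],
    [[-0.0003, 0, -0.004], 0],
    [[-0.0003, 0, -0.006], 0],
    [[-0.0003, 0, -0.007], 0],
    [[-0.0003, 0, -0.0075], 0],
    [[-0.0003, 0, -0.0075], 0],
    [[-0.0003, 0, -0.0075], 0],
  ],
)

```text
time: 14.4
position: [0.4473, -0.005, 0.0673]
tool_rot: [-3.139, -0.127, -0.001]
ft_force: [-5.8, 1.1, -4.1]
grip_width: 0.295
```

Request:
carry_out(
  motion=[
    [[0, 0, -0.0005], 0],
    [[0, 0, -0.001], 0],
    [[0, 0, -0.001], 0],
    [[0, 0, -0.001], 0],
  ],
)

```text
time: 14.8
position: [0.4474, -0.0052, 0.0672]
tool_rot: [3.138, 0.127, 0.0]
ft_force: [-8.1, 1.1, 4.7]
grip_width: 0.297
```

Request:
carry_out(
  motion=[
    [[-0.0005, 0, -0.0003], 0],
    [[-0.001, 0, -0.0005], 0],
    [[-0.001, 0, -0.0005], 0],
    [[-0.001, 0, -0.0005], 0],
    [[-0.001, 0, -0.0005], 0],
  ],
)

```text
time: 15.3
position: [0.4474, -0.0052, 0.0671]
tool_rot: [3.138, 0.127, 0.003]
ft_force: [-7.3, 1.6, 5.7]
grip_width: 0.298
```

Run:
```python
from h import *
s=get_state(); print(s["time"],s["position"],s["ft_force"],s["grip_width"])
im=eyes.get_image("wrist")["pixels"]; t=eyes.get_image("scene")["pixels"][150:280,220:420]
t=cv2.resize(t,(640,416),interpolation=cv2.INTER_CUBIC)
cv2.imwrite("pics/end.png",cv2.resize(np.hstack([im[:, :],t[:400]]),(800,250),interpolation=cv2.INTER_AREA))
cv2.imwrite("pics/end2.png",np.vstack([cv2.resize(im[150:400,120:520],(640,400)),cv2.resize(t,(306,199))]) if 0 else im)
```

```text
15.3 [ 0.44738384 -0.00517868  0.06714745] [-7.29861996  1.5844949   5.72993941] 0.2977099573991756
```

View pics/end.png

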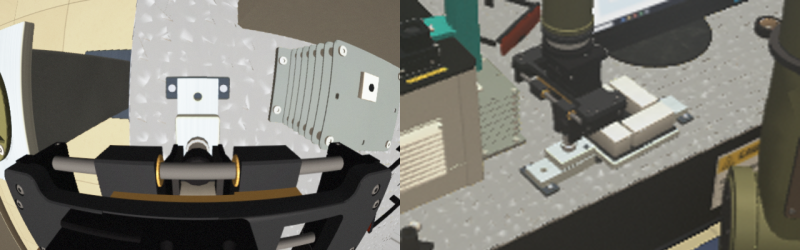

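```bash
python3 -c "
from bench import ticket; print(ticket.close_job())"
```

```text
the job is handed in; nothing more can be done
None
```

The job is done and handed in, with the gripper still holding the knob and the pin down in the next hole. It took about 15 s of the 48 s allowed.

- **Box:** I laid the loose box in the empty place and let go. The close-up afterwards showed it flat and square, with even gaps and its neighbours undisturbed. I judged that by eye and did not measure the final gaps.
- **Carriage:** I pulled the knob up about 15 mm and slid the carriage one hole along. The arm reading showed about 50.8 mm along y for 49.8 mm commanded. I put the difference down to roughly 1 mm of noise in the readings.
- **Pin:** On the way down the spring kept pulling the knob down by about 4 N below the rail's surface level, so the pin was in the hole. The tool ended at z = 0.0671 m, against 0.0672 m when I first gripped the knob with the pin down. The upward force of 5.7 N fits the pin being on its stop.
- **Not fully clean:** A sideways force of about 7 N along x remained, and a 1 mm correction hardly changed it. I did not test the lock by nudging the carriage. The last picture shows only the end hole free beyond the knob.

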